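# Roll the sample case's thumbwheels to its code and slide the latch open

### The arm

A 6-joint arm with a two-finger parallel gripper is mounted at the origin on the work surface. World frame = base frame: x ahead of the robot, y to its left, z up, the work surface at z = 0. Lengths are in m, angles in rad, forces in N, time in s.
With the tool pointing down it reaches from about 0.4 to 0.825 m from the base axis. Payload 7 kg.
Tool frame: the origin (TCP) lies at the very end of the fingers, on their centre line; the grasp point (between the pads) lies 19 mm behind it; z points along the fingers, y is the line along which they close (so a half turn about z gives the same grasp; the last joint's range is limited). The gripper opens to 88 mm and grips with 3 to 60 N. Pads are 19 mm wide; open, the fingers measure 130 mm over their backs; the gripper's body (78 mm by 193 mm) begins 47 mm behind the grasp point.
Start: joints at [0.288, 0.359, 0.012, 0, -1.224, -0.288], TCP at [0.675, -0, 0.227] pointing down, gripper open.
Joint ranges: [-3.07, 3.07], [-1.43, 2.12], [-1.02, 1.25], [-3.03, 1.67], [-3.05, -0], [-3.03, 3.03]. Speed limits (rad/s): [2.39, 2.39, 3.01, 3.14, 3.14, 3.14].

### API

Orientations are given as [roll, pitch, yaw] about the fixed x, y, z axes, in that order (R = Rz(yaw) Ry(pitch) Rx(roll)).
In Python, from station import arm gives the robot as it stands.
- The arm moves only by the tool step_arm, never from a script. Its argument "rows" is a list of rows, each a list of 5 numbers: the shift along the world's x, y, z in m, then the turn about the world's z in rad, then the finger opening in m, from 0 to 0.0876. In form: [[x, y, z, spin, gripper], ...]. A call has 1 to 20 rows; each row is the pose to reach, as a shift and turn from the pose commanded when the call began; what a row does not reach only later rows make up. A row lasts 1/10 s, in which the tool goes at most 50 mm and 8.59 degrees, less where a joint would pass 70% of its speed; a pose out of reach is approached as far as the arm can. A call with a gripper value outside its range is refused whole. The fingers move at their own pace and stop on an object; "newtons" is the grip in N (left out, the last holds). Time passes only in rows, so rows that repeat a pose let the fingers close. It gives the time, the measured TCP pose, the force, the opening and the grip force at its end, in the units of the state.
- arm.get_state(): the state, without advancing time (a new reading comes with each control period).
- arm.grab_frame(name): name is "scene" or "side" or "wrist"; returns a dict with "color" (400x640x3 uint8, blue, green, red), "vfov" (degrees; the focal length in pixels is half the picture's height over the tangent of half this angle, whatever the lens; pixels are square), "cx", "cy" (the principal point, pixels), "rvec" (rotation vector, rad) and "tvec" (3), from world to camera coordinates, as OpenCV has them. Camera axes: x right, y down, z forward; pixel columns grow to the right and rows downward; lengths in m; the calibration is good to about 2 mm. A picture is of the moment at which its call begins. There is no depth.
- arm.job_done(): hands the job in; it is judged then, once.
The state is a dict: "t": time; "q": joint angles; "qd": joint speeds; "joint_efforts": joint torques, N m; "eef_pos": TCP position; "ee_rot": TCP orientation; "force": force on the tool from outside, world axes, zero at the start; "moment": the same for the moment, N m; "width": finger opening in m; "gripper_force": force on a finger pad.
Only numpy, scipy, OpenCV 4.12 (cv2) and the standard library are available. Lean on these libraries where they do the work, as an engineer would, in place of code of your own. Each camera call takes 0.05 s, during which the arm holds its last target. There are 200 camera calls.

### The job

Unlock the white sample case: with light fingertip pressure roll its three dotted thumbwheels so that, from left to right as seen from the robot, the numbers 2, 5 and 3 stand centred on top at the red index lines, leaving no wheel knocked off its number. Only then slide the orange latch to the right, fully to its open end. Do not press the wheels hard, and leave the jar, the beaker and the forceps where they are.

Things in the scene. Friction and masses are not known exactly. Their poses are not given: they have to be found in the camera images.
- case: White plastic case fixed to the bench, 190 (x) x 240 (y) x 85 mm high. Origin: centre of its underside, on the bench (z = 0). Its x axis points away from its front (the front faces the robot), y to its left, z up. On its top: the wheels behind, the latch in front.
- wheel_bank: Aluminium plate 80 (x) x 125 (y) x 3 mm on the case's top, axes as the case's, origin: its underside's centre, 85 mm above the bench, 32 mm behind the case's centre. Carries three black thumbwheels (axles along y, radius 28, width 18 mm, 16 mm gaps) at y = +34, 0, -34 mm. Delicate: over 16 N on wheels or plate damages them; 7 to 10 N is right. Short red index lines mark the wheels' top line.
- crown_left (a point): nominal top of the left wheel: mid-width, above its axle, 16 mm above the case's top. Fixed to the case: it does not turn or sink with the wheel. Each wheel's true top lies up to 3.5 mm higher or lower (worn bearings): feel for it. Under a fingertip the axle springs down 1 mm per 6 N, at most 5 mm.
- crown_middle (a point): the same nominal point for the middle wheel; its true top again lies up to 3.5 mm higher or lower. The smooth rims turn by friction under a fingertip dragged over the top along x; turning takes about 3.6 N along the rim, so the tip slips if it presses with less than some 3 to 6 N (pad friction varies).
- crown_right (a point): the same nominal point for the right wheel; its true top again lies up to 3.5 mm higher or lower, sprung as the others.
- wheel_left (a joint): angle (rad) of the left thumbwheel. Round its rim are numbers of 1 to 6 white dots (dice patterns), 1.047 rad apart, yellow lines between. Number n is at the top, so set, at (n-1) x 1.047: the wanted 2 at 1.047. Rolling the wheel's top to the case's +x (away) makes it grow and brings the next higher number up from the front. Stops at -0.40 and 5.64; no clicks, stays where left.
- wheel_middle (a joint): angle (rad) of the middle thumbwheel. Round its rim are numbers of 1 to 6 white dots (dice patterns), 1.047 rad apart, yellow lines between. Number n is at the top, so set, at (n-1) x 1.047: the wanted 5 at 4.189. Rolling the wheel's top to the case's +x (away) makes it grow and brings the next higher number up from the front. Stops at -0.40 and 5.64; no clicks, stays where left.
- wheel_right (a joint): angle (rad) of the right thumbwheel. Round its rim are numbers of 1 to 6 white dots (dice patterns), 1.047 rad apart, yellow lines between. Number n is at the top, so set, at (n-1) x 1.047: the wanted 3 at 2.094. Rolling the wheel's top to the case's +x (away) makes it grow and brings the next higher number up from the front. Stops at -0.40 and 5.64; no clicks, stays where left.
- latch (a joint): travel (m) of the orange latch along the case's -y (to the right): 0 closed (its start), 0.036 fully open at the stop. Sliding friction about 3.5 N, no spring: it stays where it is left.
- latch_top (a point): centre of the top of the orange latch's grip, a fin 32 mm (x) x 12 mm (y) x 26 mm high, 58 mm in front of the case's centre, its top 116 mm above the bench; moves with the latch. It stands on a 4 mm thick foot (34 x 22 mm), 88 mm above the bench; free space all round, 45 mm to the wheels behind.
- jar: glass jar with blue cap, 60 mm diameter, 85 mm high, standing on the bench left of the case; origin: centre of its underside. Leave it alone.
- beaker: clear plastic beaker, 68 mm diameter, 75 mm high, standing on the bench right of the case; origin: centre of its underside. Leave it alone.
- forceps: steel forceps, 110 mm long, 12 mm wide, 6 mm high, lying on the bench in front of the case; origin: middle of its underside. Leave it alone.

How it is judged:
By the outcome, as a careful person would: the job done as asked, in the order asked, and still so for the second after the job is handed in, with the robot touching nothing.
It also fails if it takes over 72 s, if anything falls off the work surface, if the arm or the gripper's body presses on something with over 40 N, if the wrist force passes 120 N, or if a joint passes its speed limit or range.

## Working session

There is one attempt and no reset: what is moved stays moved. The work goes in short steps, Python scripts to look and compute and a tool call to move; the robot and the scene stay as the last step left them, time stands still between calls to the robot, and variables do not carry over. Pictures are saved under pics/ and viewed, at most 10 in all, crops included, and the job is handed in when it is done.

Besides the shell and the picture viewer there is one more tool, called after "Request:" as name(argument=value, ...) on one line, values as JSON. step_arm: Moves the arm, as the interface text tells. Its arguments: {"type":"object","properties":{"rows":{"type":"array"},"newtons":{"type":"number"}},"required":["rows"]}

```bash
mkdir -p pics
cat > h.py <<'E'
from station import arm
import numpy as np, cv2
def grab(n):
    f=arm.grab_frame(n); h=f["color"].shape[0]; F=h/2/np.tan(np.radians(f["vfov"])/2)
    f["K"]=np.array([[F,0,f["cx"]],[0,F,f["cy"]],[0,0,1]]); f["R"]=cv2.Rodrigues(np.array(f["rvec"],float))[0]; f["t"]=np.array(f["tvec"],float).ravel(); return f
def ray(f,uv):
    d=f["R"].T@np.linalg.inv(f["K"])@[uv[0],uv[1],1]; return -f["R"].T@f["t"],d/np.linalg.norm(d)
def onz(f,uv,z):
    c,d=ray(f,uv); return c+d*(z-c[2])/d[2]
def tri(*p):
    A=np.zeros((3,3));b=np.zeros(3)
    for f,uv in p:
        c,d=ray(f,uv);M=np.eye(3)-np.outer(d,d);A+=M;b+=M@c
    return np.linalg.solve(A,b)
def proj(f,P):
    p=f["K"]@(f["R"]@np.array(P)+f["t"]); return p[:2]/p[2]
E
python3 - <<'E'
from h import *
ims=[]
for n in("scene","side","wrist"):
    f=grab(n);cv2.imwrite(f"pics/{n}0.png",f["color"]);ims.append(f["color"]);print(n,ray(f,(f["cx"],f["cy"])),f["K"][0,0])
    h=cv2.cvtColor(f["color"],cv2.COLOR_BGR2HSV)
    m=cv2.inRange(h,(5,150,120),(20,255,255));k,l,s,c=cv2.connectedComponentsWithStats(m)
    for i in range(1,k):
        if s[i,4]>20:print("orange",s[i],c[i])
cv2.imwrite("pics/a.png",np.vstack([np.hstack([cv2.resize(i,(400,250)) for i in ims[:2]]),cv2.resize(ims[2],(800,500))])[:600])
E
```

```text
scene (array([ 1.19417795, -0.55158408,  0.74168164]), array([-0.60723191,  0.53933863, -0.58342373])) 440.50812326101817
orange [242 210  16  15 165] [248.53333333 217.04848485]
side (array([ 0.39228908, -0.5628737 ,  0.69966492]), array([ 0.15238553,  0.70758832, -0.68999813])) 366.2928069286213
orange [297 258  16  10  89] [304.30337079 262.69662921]
orange [302 267  13  10  38] [308.26315789 271.73684211]
wrist (array([ 0.67533685, -0.07182219,  0.38275458]), array([-9.47810127e-04,  2.69339685e-01, -9.63044774e-01])) 288.52961094653983
orange [530  31  62  40 954] [561.61844864  47.09433962]
```

View pics/a.png

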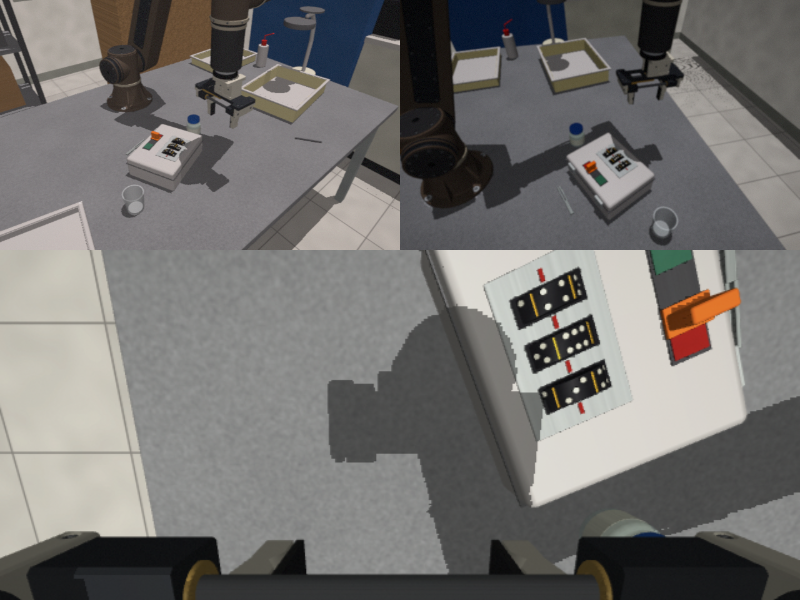

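The wrist view shows the case with its wheels, with red index marks around (540..582, 270..405) in this composite, and the orange latch at about (700, 315). The jar is at the bottom and the latch is on the side nearest the robot. Next I'll measure the red marks.

Run:
```python
from h import *
print(arm.get_state())
f=grab("wrist");h=cv2.cvtColor(f["color"],cv2.COLOR_BGR2HSV)
m=cv2.inRange(h,(0,120,90),(4,255,255))|cv2.inRange(h,(172,120,90),(180,255,255))
k,l,s,c=cv2.connectedComponentsWithStats(m)
for i in range(1,k):
    if s[i,4]>10:print(s[i],c[i],onz(f,c[i],.088).round(4))
```

```text
{'t': 0.15, 'q': array([ 2.88137858e-01,  3.59238667e-01,  1.12711249e-02, -2.70074265e-04,
       -1.22406996e+00, -2.88078078e-01]), 'qd': array([ 5.00630754e-04, -2.82878251e-03, -5.07089842e-05,  2.40326698e-03,
        4.51923643e-04,  3.66757630e-04]), 'joint_efforts': array([ 1.39394037e-04, -5.83274567e+01,  2.93289685e+01,  7.00122759e+00,
        8.75052094e-03, -9.76538854e-05]), 'eef_pos': array([6.74638298e-01, 6.47029718e-06, 2.25825347e-01]), 'ee_rot': array([ 3.14033048e+00, -1.09209128e-04, -1.57082841e+00]), 'force': array([ 0.37369944, -0.66659193,  0.36354991]), 'moment': array([ 0.00245223,  0.00149635, -0.00041805]), 'gripper_force': 0.0, 'width': 0.08755317690152555}
[430  15   6  11  37] [432.75675676  19.86486486] [ 0.571  -0.1587  0.088 ]
[442  53   5  10  33] [443.96969697  57.45454545] [ 0.5573 -0.1278  0.088 ]
[536  59  32  30 550] [551.78363636  73.57454545] [ 0.4537 -0.1138  0.088 ]
[452  88   6  10  27] [454.55555556  92.48148148] [ 0.5435 -0.0971  0.088 ]
[463 122   5   9  25] [464.64 126.04] [ 0.5295 -0.0658  0.088 ]
```

Request:
step_arm(rows=[[-0.035,-0.02,-0.015,0.1,0],[-0.07,-0.04,-0.03,0.2,0],[-0.105,-0.065,-0.045,0.3,0],[-0.137,-0.085,-0.06,0.42,0],[-0.137,-0.085,-0.06,0.42,0],[-0.137,-0.085,-0.06,0.42,0],[-0.137,-0.085,-0.06,0.42,0],[-0.137,-0.085,-0.06,0.42,0]], newtons=10)

```text
t: 1.0
eef_pos: [0.5391, -0.0845, 0.1669]
ee_rot: [-3.141, -0.0, -1.151]
force: [1.0, 0.1, -1.1]
width: 0.029
gripper_force: 0.0
```

```bash
cat > look.py <<'E'
import sys
from h import *
f=grab("wrist");im=f["color"];h=cv2.cvtColor(im,cv2.COLOR_BGR2HSV)
s=arm.get_state();print(s["t"],s["eef_pos"],s["ee_rot"],s["force"],s["width"])
m=cv2.inRange(h,(0,120,90),(4,255,255))|cv2.inRange(h,(172,120,90),(180,255,255))
k,l,s,c=cv2.connectedComponentsWithStats(m)
for i in range(1,k):
    if s[i,4]>15:print(s[i],c[i].round(1),onz(f,c[i],.088).round(4))
m=cv2.inRange(h,(5,150,100),(20,255,255));k,l,s,c=cv2.connectedComponentsWithStats(m)
for i in range(1,k):
    if s[i,4]>60:print("or",s[i],c[i].round(1),onz(f,c[i],.116).round(4))
cv2.imwrite(sys.argv[1],im)
E
python3 look.py pics/b.png
```

```text
1.05 [ 0.53895285 -0.08448488  0.16669137] [-3.14116338e+00 -1.44418377e-04 -1.15067639e+00] [-0.60836797 -0.06991377 -0.48349069] 0.02510314899912342
[319 103   4  12  45] [320.5 108.1] [ 0.5709 -0.1589  0.088 ]
[319 147   3  11  33] [320. 152.] [ 0.5574 -0.1278  0.088 ]
[319 188   3  10  30] [320.  192.5] [ 0.5436 -0.0969  0.088 ]
[409 208  31  18 482] [423.3 217.2] [ 0.4532 -0.1132  0.088 ]
[319 228   3   7  21] [320. 231.] [ 0.5294 -0.0653  0.088 ]
or [ 407  182   54   28 1138] [434.7 196.1] [ 0.4675 -0.1355  0.116 ]
```

View pics/b.png

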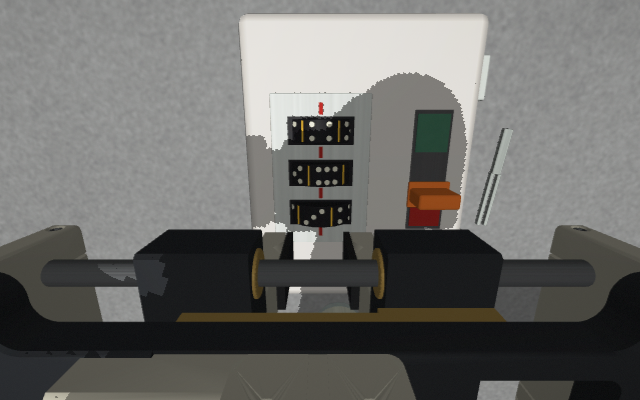

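Run:
```python
import cv2
im=cv2.imread("pics/b.png")[90:240,265:375];cv2.imwrite("pics/b2.png",cv2.resize(im,None,fx=4,fy=4,interpolation=cv2.INTER_CUBIC))
```

```text
(no output)
```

View pics/b2.png

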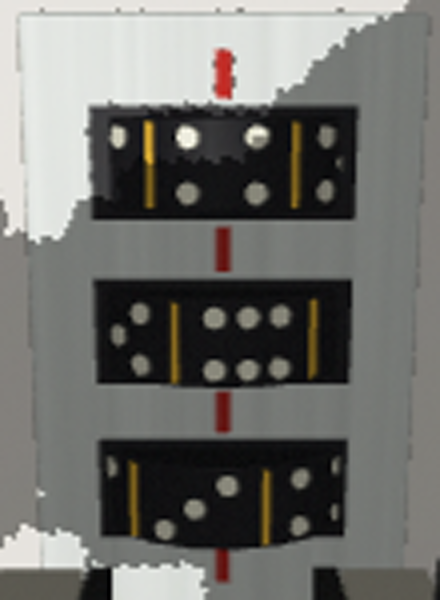

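Seen from above, image left is away from the robot:
- **Right wheel:** shows 4, centred, about 3.14 rad.
- **Middle wheel:** shows 6, slightly to the front, about 5.06 rad.
- **Left wheel:** shows 3, slightly away, about 2.27 rad.

All three need to roll toward the robot. I'll feel for the left crown first.

Request:
step_arm(rows=[[-0.0025,0.0035,-0.03,0,0],[-0.0025,0.0035,-0.055,0,0],[-0.0025,0.0035,-0.06,0,0],[-0.0025,0.0035,-0.0617,0,0],[-0.0025,0.0035,-0.0627,0,0],[-0.0025,0.0035,-0.0632,0,0],[-0.0025,0.0035,-0.0632,0,0],[-0.0025,0.0035,-0.0632,0,0]])

```text
t: 1.85
eef_pos: [0.5358, -0.0815, 0.104]
ee_rot: [-3.141, -0.0, -1.151]
force: [0.5, 0.4, 0.3]
width: 0.0004
gripper_force: 0.0
```

Request:
step_arm(rows=[[0,0,-0.0005,0,0],[0,0,-0.001,0,0],[0,0,-0.0015,0,0],[0,0,-0.0015,0,0],[0,0,-0.0015,0,0]])

```text
t: 2.35
eef_pos: [0.5358, -0.0815, 0.1023]
ee_rot: [-3.141, -0.0, -1.151]
force: [-1.2, -0.3, 6.1]
width: 0.0004
gripper_force: 2.5
```

Request:
step_arm(rows=[[0,0,-0.0004,0,0],[0,0,-0.0004,0,0],[-0.0018,-0.0008,-0.0004,0,0],[-0.0037,-0.0016,-0.0004,0,0],[-0.0055,-0.0024,-0.0004,0,0],[-0.0073,-0.0032,-0.0004,0,0],[-0.0073,-0.0032,-0.0004,0,0]])

```text
t: 3.05
eef_pos: [0.5286, -0.0848, 0.1018]
ee_rot: [-3.141, -0.0, -1.151]
force: [1.8, 0.3, 5.5]
width: 0.0002
gripper_force: 2.6
```

Request:
step_arm(rows=[[0,0,-0.0004,0,0],[-0.0018,-0.0008,-0.0004,0,0],[-0.0037,-0.0016,-0.0004,0,0],[-0.0055,-0.0024,-0.0004,0,0],[-0.0055,-0.0024,-0.0004,0,0]])

```text
t: 3.55
eef_pos: [0.5226, -0.0873, 0.1013]
ee_rot: [-3.141, -0.0, -1.151]
force: [2.7, 0.8, 7.5]
width: 0.0008
gripper_force: 3.4
```

Request:
step_arm(rows=[[0,0,0.015,0,0],[0.005,0.007,0.045,0,0],[0.0095,0.015,0.065,0,0],[0.0095,0.015,0.065,0,0],[0.0095,0.015,0.065,0,0]])

```text
t: 4.05
eef_pos: [0.5306, -0.0722, 0.1651]
ee_rot: [3.139, 0.001, -1.151]
force: [-0.1, 0.3, -0.5]
width: 0.0006
gripper_force: 0.0
```

```bash
cat > wh.py <<'E'
import sys
from h import *
C=np.array([.5503,-.1122]);a=.4185;e=np.array([np.cos(a),np.sin(a)]);n=np.array([-e[1],e[0]])
TOP={"L":float(sys.argv[2]),"M":float(sys.argv[3]),"R":float(sys.argv[4])}
f=grab("wrist");im=f["color"];h=cv2.cvtColor(im,cv2.COLOR_BGR2HSV)
s=arm.get_state();print(s["t"],s["eef_pos"].round(4),s["force"].round(1))
m=cv2.inRange(h,(0,120,60),(4,255,255))|cv2.inRange(h,(172,120,60),(180,255,255))
k,l,s,c=cv2.connectedComponentsWithStats(m)
for i in range(1,k):
    p=onz(f,c[i],.088)[:2]-C
    if s[i,4]>8 and abs(p@e)<.03:print("red",(p@e*1e3).round(1),(p@n*1e3).round(1))
def cyl(uv,top):
    o,d=ray(f,uv); x=np.array([(o[:2]-C)@e,o[2]-(top-.028)]);v=np.array([d[:2]@e,d[2]])
    A,B,D=v@v,x@v,x@x-.028**2
    if B*B<A*D:return None
    t=(-B-np.sqrt(B*B-A*D))/A; q=x+t*v; return -np.arctan2(q[0],q[1]),((o+t*d)[:2]-C)@n
m=cv2.inRange(h,(15,110,70),(32,255,255));k,l,s,c=cv2.connectedComponentsWithStats(m)
for i in range(1,k):
    if s[i,4]<6: continue
    for w,y in(("L",.034),("M",0),("R",-.034)):
        r=cyl(c[i],TOP[w])
        if r and abs(r[1]-y)<.009:print(w,"line phi %.3f"%r[0],c[i].round(1),s[i,4])
u=proj(f,[*C,.1]).astype(int);cr=im[max(0,u[1]-75):u[1]+75,u[0]-55:u[0]+55]
cv2.imwrite(sys.argv[1],cv2.resize(cr,None,fx=4,fy=4,interpolation=cv2.INTER_CUBIC))
E
python3 wh.py pics/c.png .1033 .101 .101
```

```text
4.1 [ 0.5304 -0.0723  0.1646] [-0.2 -0.5 -0.8]
red -0.0 -51.1
red -0.2 -17.3
red -0.4 16.6
red -0.4 50.9
R line phi -0.528 [297.5 110.8] 60
R line phi 0.509 [334.8 109.3] 58
M line phi -0.353 [303.9 156.6] 37
M line phi 0.701 [339.5 155.5] 40
L line phi -0.573 [297.6 197.6] 36
L line phi 0.473 [332.5 199. ] 38
```

View pics/c.png

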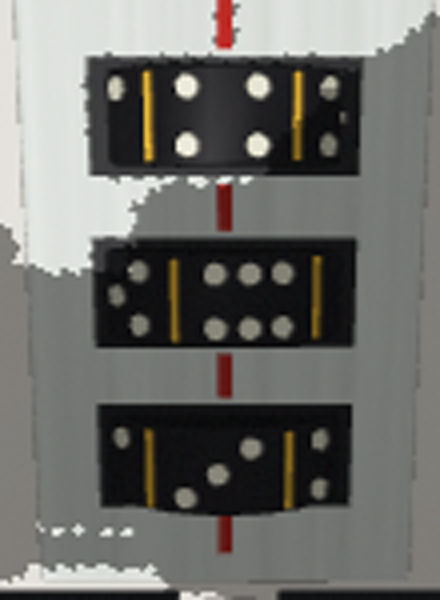

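The left wheel moved only about 0.13 rad, to about 2.14, so the tip mostly slipped at this pressure. The middle is at 5.06 and the right at 3.15. I'll press a bit harder, starting 10 mm behind the crown.

Request:
step_arm(rows=[[0.0134,-0.0049,-0.02,0,0],[0.0134,-0.0049,-0.05,0,0],[0.0134,-0.0049,-0.06,0,0],[0.0134,-0.0049,-0.062,0,0],[0.0134,-0.0049,-0.063,0,0],[0.0134,-0.0049,-0.0638,0,0],[0.0134,-0.0049,-0.0642,0,0],[0.0134,-0.0049,-0.0642,0,0]], newtons=30)

```text
t: 4.9
eef_pos: [0.5461, -0.0769, 0.1026]
ee_rot: [-3.14, -0.0, -1.151]
force: [-1.5, 0.6, 1.8]
width: 0.0002
gripper_force: 0.8
```

```bash
python3 -c "
from h import *
for i in range(3):
    arm.grab_frame('side') if i else 0
    s=arm.get_state();print(s['t'],s['eef_pos'].round(4),s['ee_rot'].round(4),s['force'].round(2))"
```

```text
4.9 [ 0.5461 -0.0769  0.1026] [-3.1402e+00 -4.0000e-04 -1.1506e+00] [-1.47  0.63  1.79]
4.95 [ 0.546  -0.0769  0.1026] [-3.1403e+00 -4.0000e-04 -1.1506e+00] [ 0.35 -0.22  1.79]
5.0 [ 0.546  -0.077   0.1025] [-3.1404e+00 -4.0000e-04 -1.1507e+00] [ 0.92 -0.02  2.28]
```

Request:
step_arm(rows=[[0,0,-0.0006,0,0],[0,0,-0.0011,0,0],[0,0,-0.0011,0,0],[-0.0018,-0.0008,-0.0011,0,0],[-0.0037,-0.0016,-0.001,0,0],[-0.0055,-0.0024,-0.0009,0,0],[-0.0073,-0.0032,-0.0009,0,0],[-0.0091,-0.0041,-0.0009,0,0]])

```text
t: 5.8
eef_pos: [0.5382, -0.0807, 0.102]
ee_rot: [-3.138, -0.001, -1.15]
force: [3.2, 2.1, 7.0]
width: 0.0003
gripper_force: 3.3
```

Request:
step_arm(rows=[[-0.0018,-0.0008,-0.0003,0,0],[-0.0037,-0.0016,-0.0003,0,0],[-0.0055,-0.0024,-0.0004,0,0],[-0.0073,-0.0032,-0.0005,0,0],[-0.0091,-0.0041,-0.0006,0,0]])

```text
t: 6.3
eef_pos: [0.529, -0.0849, 0.1014]
ee_rot: [-3.138, -0.001, -1.15]
force: [2.2, 1.9, 7.9]
width: 0.0003
gripper_force: 3.6
```

Request:
step_arm(rows=[[0,0,0.01,0,0],[0.0048,0.0131,0.05,0,0],[0.0048,0.0131,0.0657,0,0],[0.0048,0.0131,0.0657,0,0],[0.0048,0.0131,0.0657,0,0],[0.0048,0.0131,0.0657,0,0]])

```text
t: 6.9
eef_pos: [0.531, -0.0724, 0.165]
ee_rot: [3.139, 0.001, -1.151]
force: [0.3, 0.2, -0.6]
width: 0.0008
gripper_force: 0.0
```

```bash
python3 wh.py pics/d.png .1033 .101 .101
```

```text
6.95 [ 0.5311 -0.0724  0.1649] [-0.6  0.8 -0.5]
red -0.1 -51.0
red -0.2 -17.4
red -0.2 16.7
red -0.2 51.0
R line phi -0.523 [298.  111.2] 68
R line phi 0.522 [335.6 110.3] 47
M line phi -0.344 [304.5 157. ] 42
M line phi 0.702 [339.8 158.1] 26
L line phi -0.949 [289.3 198. ] 25
L line phi 0.076 [319.5 200.5] 40
```

Request:
step_arm(rows=[[0.0097,-0.0065,-0.02,0,0],[0.0097,-0.0065,-0.05,0,0],[0.0097,-0.0065,-0.061,0,0],[0.0097,-0.0065,-0.063,0,0],[0.0097,-0.0065,-0.064,0,0],[0.0097,-0.0065,-0.0648,0,0],[0.0097,-0.0065,-0.0654,0,0],[0.0097,-0.0065,-0.0654,0,0],[0.0079,-0.0073,-0.0654,0,0],[0.006,-0.0081,-0.0654,0,0],[0.0042,-0.0089,-0.0654,0,0],[0.0024,-0.0097,-0.0655,0,0],[0.0006,-0.0106,-0.0656,0,0],[-0.0012,-0.0113,-0.0657,0,0],[-0.0026,-0.012,-0.0657,0,0],[-0.0026,-0.012,-0.0657,0,0]])

```text
t: 8.55
eef_pos: [0.531, -0.084, 0.1017]
ee_rot: [-3.139, -0.001, -1.15]
force: [1.5, 1.4, 7.8]
width: 0.0002
gripper_force: 3.5
```

Request:
step_arm(rows=[[0,0,0.01,0,0],[0.0026,0.012,0.05,0,0],[0.0026,0.012,0.0657,0,0],[0.0026,0.012,0.0657,0,0],[0.0026,0.012,0.0657,0,0],[0.0026,0.012,0.0657,0,0]])

```text
t: 9.15
eef_pos: [0.531, -0.0724, 0.1651]
ee_rot: [3.139, 0.001, -1.151]
force: [-0.9, 0.2, -0.7]
width: 0.0007
gripper_force: 0.0
```

```bash
python3 wh.py pics/e.png .1033 .101 .101
```

```text
9.2 [ 0.5311 -0.0724  0.165 ] [-0.5 -0.7 -1. ]
red -0.1 -51.1
red -0.2 -17.0
red -0.1 16.7
red -0.1 51.0
R line phi -0.523 [298. 111.] 69
R line phi 0.521 [335.5 110.5] 46
M line phi -0.345 [304.5 157. ] 42
M line phi 0.702 [339.8 157.7] 27
L line phi -0.681 [295. 198.] 19
L line phi 0.368 [329.5 200. ] 38
```

Request:
step_arm(rows=[[0.0079,-0.0073,-0.02,0,0],[0.0079,-0.0073,-0.05,0,0],[0.0079,-0.0073,-0.061,0,0],[0.0079,-0.0073,-0.063,0,0],[0.0079,-0.0073,-0.064,0,0],[0.0079,-0.0073,-0.0648,0,0],[0.0079,-0.0073,-0.0656,0,0],[0.0079,-0.0073,-0.0656,0,0],[0.0065,-0.0079,-0.0656,0,0],[0.005,-0.0085,-0.0656,0,0],[0.0035,-0.0092,-0.0656,0,0],[0.0022,-0.0098,-0.0656,0,0],[0.0022,-0.0098,-0.0656,0,0],[0.0022,-0.0098,-0.0656,0,0]])

```text
t: 10.6
eef_pos: [0.5363, -0.0816, 0.102]
ee_rot: [-3.138, -0.001, -1.15]
force: [2.8, 1.6, 6.7]
width: 0.0004
gripper_force: 3.2
```

Request:
step_arm(rows=[[0,0,0.01,0,0],[-0.0022,0.0098,0.05,0,0],[-0.0022,0.0098,0.0656,0,0],[-0.0022,0.0098,0.0656,0,0],[-0.0022,0.0098,0.0656,0,0],[-0.0022,0.0098,0.0656,0,0]])

```text
t: 11.2
eef_pos: [0.5312, -0.0723, 0.1653]
ee_rot: [3.14, 0.001, -1.151]
force: [-0.6, -0.3, -1.4]
width: 0.0008
gripper_force: 0.0
```

```bash
python3 wh.py pics/f.png .1033 .101 .101
```

```text
11.25 [ 0.5313 -0.0724  0.1651] [ 0.3 -0.5 -0.9]
red -0.3 -51.1
red 0.0 -17.0
red 0.0 16.7
red -0.1 50.7
R line phi -0.530 [298. 111.] 69
R line phi 0.523 [335.8 109.6] 55
M line phi -0.351 [304.5 157. ] 42
M line phi 0.702 [340.  156.5] 20
L line phi -0.691 [295.  197.6] 20
L line phi 0.360 [329.4 198.9] 33
```

Request:
step_arm(rows=[[0.0079,-0.0073,-0.02,0,0],[0.0079,-0.0073,-0.05,0,0],[0.0079,-0.0073,-0.061,0,0],[0.0079,-0.0073,-0.063,0,0],[0.0079,-0.0073,-0.064,0,0],[0.0079,-0.0073,-0.065,0,0],[0.0079,-0.0073,-0.0658,0,0],[0.0079,-0.0073,-0.0661,0,0],[0.0079,-0.0073,-0.0661,0,0]])

```text
t: 12.15
eef_pos: [0.5399, -0.0793, 0.1013]
ee_rot: [3.141, -0.0, -1.15]
force: [-5.1, 2.4, 9.1]
width: 0.0003
gripper_force: 4.7
```

Request:
step_arm(rows=[[-0.0015,-0.0007,0,0,0],[-0.003,-0.0013,0,0,0],[-0.0045,-0.002,0,0,0],[-0.006,-0.0027,0,0,0],[-0.006,-0.0027,0,0,0],[-0.006,-0.0027,0,0,0]])

```text
t: 12.75
eef_pos: [0.5365, -0.0813, 0.102]
ee_rot: [-3.137, -0.001, -1.15]
force: [1.4, 3.8, 6.9]
width: 0.0002
gripper_force: 3.3
```

Request:
step_arm(rows=[[0,0,0.01,0,0],[-0.0019,0.01,0.05,0,0],[-0.0019,0.01,0.0661,0,0],[-0.0019,0.01,0.0661,0,0],[-0.0019,0.01,0.0661,0,0],[-0.0019,0.01,0.0661,0,0]])

```text
t: 13.35
eef_pos: [0.5314, -0.0723, 0.1654]
ee_rot: [3.14, 0.001, -1.151]
force: [1.0, 0.2, -0.6]
width: 0.0007
gripper_force: 0.0
```

```bash
python3 wh.py pics/g.png .1033 .101 .101
```

```text
13.4 [ 0.5314 -0.0723  0.1652] [ 0.2 -1.3 -0.1]
red -0.1 -51.1
red -0.1 -17.1
red -0.2 16.8
red -0.5 50.8
R line phi -0.532 [298.3 110.4] 59
R line phi 0.513 [335.8 109.9] 59
M line phi -0.359 [304.6 157. ] 40
M line phi 0.706 [340.4 155.6] 36
L line phi -0.644 [296.5 198.8] 37
L line phi 0.383 [330.5 200. ] 38
```

Request:
step_arm(rows=[[0.0085,-0.007,-0.02,0,0],[0.0085,-0.007,-0.05,0,0],[0.0085,-0.007,-0.061,0,0],[0.0085,-0.007,-0.063,0,0],[0.0085,-0.007,-0.064,0,0],[0.0085,-0.007,-0.065,0,0],[0.0085,-0.007,-0.0658,0,0],[0.0085,-0.007,-0.0659,0,0],[0.007,-0.0077,-0.0661,0,0],[0.0055,-0.0083,-0.0662,0,0],[0.004,-0.009,-0.0663,0,0],[0.0025,-0.0097,-0.0664,0,0],[0.001,-0.0103,-0.0664,0,0],[0.0003,-0.0106,-0.0664,0,0],[0.0003,-0.0106,-0.0664,0,0]])

```text
t: 14.9
eef_pos: [0.5351, -0.0819, 0.1019]
ee_rot: [-3.136, -0.002, -1.15]
force: [2.0, 4.8, 7.4]
width: 0.0001
gripper_force: 3.6
```

Request:
step_arm(rows=[[0,0,0.01,0,0],[-0.0003,0.0106,0.05,0,0],[-0.0003,0.0106,0.0664,0,0],[-0.0003,0.0106,0.0664,0,0],[-0.0003,0.0106,0.0664,0,0],[-0.0003,0.0106,0.0664,0,0]])

```text
t: 15.5
eef_pos: [0.5313, -0.0723, 0.1654]
ee_rot: [3.14, 0.001, -1.151]
force: [-0.6, -0.1, -0.1]
width: 0.0008
gripper_force: 0.0
```

```bash
python3 wh.py pics/h.png .1033 .101 .101
```

```text
15.55 [ 0.5314 -0.0723  0.1652] [ 0.6 -1.4  0.4]
red -0.1 -51.1
red -0.2 -17.1
red -0.2 16.8
red -0.6 51.3
R line phi -0.535 [298.2 109.9] 59
R line phi 0.514 [335.8 109.9] 58
M line phi -0.360 [304.5 157. ] 42
M line phi 0.706 [340.4 155.1] 33
L line phi -0.534 [299.5 199. ] 38
L line phi 0.515 [334.5 199.2] 37
```

The left wheel is set, with its 2 centred to within 0.01 rad. Now I'll feel for the middle wheel.

Request:
step_arm(rows=[[0.009,-0.012,-0.02,0,0],[0.02,-0.026,-0.045,0,0],[0.0272,-0.036,-0.058,0,0],[0.0272,-0.036,-0.061,0,0],[0.0272,-0.036,-0.0625,0,0],[0.0272,-0.036,-0.0635,0,0],[0.0272,-0.036,-0.0635,0,0],[0.0272,-0.036,-0.0635,0,0]])

```text
t: 16.35
eef_pos: [0.5596, -0.1078, 0.1034]
ee_rot: [-3.14, -0.0, -1.15]
force: [0.2, -0.2, 0.4]
width: 0.0005
gripper_force: 0.0
```

Request:
step_arm(rows=[[0,0,-0.0006,0,0],[0,0,-0.0012,0,0],[0,0,-0.0012,0,0],[0,0,-0.0012,0,0]])

```text
t: 16.75
eef_pos: [0.5597, -0.108, 0.1017]
ee_rot: [-3.141, -0.0, -1.151]
force: [0.3, 1.0, 2.2]
width: 0.0007
gripper_force: 1.1
```

Request:
step_arm(rows=[[0,0,-0.0006,0,0],[0,0,-0.0011,0,0],[-0.0018,-0.0008,-0.0012,0,0],[-0.0037,-0.0016,-0.0012,0,0],[-0.0055,-0.0024,-0.0013,0,0],[-0.0073,-0.0032,-0.0013,0,0],[-0.0091,-0.0041,-0.0014,0,0]])

```text
t: 17.45
eef_pos: [0.5522, -0.1118, 0.1011]
ee_rot: [-3.138, -0.001, -1.15]
force: [3.1, 3.5, 7.0]
width: 0.0
gripper_force: 3.6
```

Request:
step_arm(rows=[[-0.0018,-0.0008,-0.0001,0,0],[-0.0037,-0.0016,-0.0002,0,0],[-0.0055,-0.0024,-0.0002,0,0],[-0.0073,-0.0032,-0.0003,0,0],[-0.0091,-0.0041,-0.0004,0,0],[-0.011,-0.0049,-0.0005,0,0],[-0.011,-0.0049,-0.0005,0,0]])

```text
t: 18.15
eef_pos: [0.5408, -0.117, 0.1005]
ee_rot: [-3.138, -0.001, -1.15]
force: [2.5, 2.3, 6.9]
width: 0.0007
gripper_force: 3.1
```

Request:
step_arm(rows=[[0,0,0.015,0,0],[-0.002,0.015,0.04,0,0],[-0.006,0.035,0.06,0,0],[-0.0071,0.045,0.0666,0,0],[-0.0071,0.045,0.0666,0,0],[-0.0071,0.045,0.0666,0,0],[-0.0071,0.045,0.0666,0,0]])

```text
t: 18.85
eef_pos: [0.5314, -0.0726, 0.1649]
ee_rot: [3.14, 0.001, -1.151]
force: [-0.7, -0.4, -1.5]
width: 0.0002
gripper_force: 0.0
```

```bash
python3 wh.py pics/i.png .1033 .102 .101
```

```text
18.9 [ 0.5315 -0.0726  0.1649] [ 0.2 -0.4  0.3]
red -0.2 -51.1
red -0.2 -17.4
red -0.2 16.7
red 0.2 51.0
R line phi -0.535 [298.1 110.6] 62
R line phi 0.515 [335.8 110.2] 57
M line phi -0.687 [294.5 156.8] 41
M line phi 0.370 [330.5 157.5] 42
L line phi -0.532 [299.5 200. ] 38
L line phi 0.515 [334.5 200. ] 38
```

Request:
step_arm(rows=[[0.008,-0.013,-0.015,0,0],[0.016,-0.026,-0.045,0,0],[0.0223,-0.0381,-0.06,0,0],[0.0223,-0.0381,-0.0635,0,0],[0.0223,-0.0381,-0.0645,0,0],[0.0223,-0.0381,-0.0655,0,0],[0.0223,-0.0381,-0.0663,0,0],[0.0223,-0.0381,-0.0664,0,0],[0.0208,-0.0388,-0.0666,0,0],[0.0193,-0.0394,-0.0667,0,0],[0.0178,-0.0401,-0.0668,0,0],[0.0163,-0.0408,-0.0669,0,0],[0.0148,-0.0414,-0.0669,0,0],[0.0136,-0.0419,-0.0669,0,0],[0.0136,-0.0419,-0.0669,0,0]])

```text
t: 20.4
eef_pos: [0.5487, -0.1142, 0.1013]
ee_rot: [-3.136, -0.003, -1.15]
force: [3.3, 0.6, 5.5]
width: 0.0006
gripper_force: 3.0
```

Request:
step_arm(rows=[[0,0,0.015,0,0],[-0.004,0.015,0.04,0,0],[-0.01,0.033,0.06,0,0],[-0.0136,0.0419,0.0669,0,0],[-0.0136,0.0419,0.0669,0,0],[-0.0136,0.0419,0.0669,0,0],[-0.0136,0.0419,0.0669,0,0]])

```text
t: 21.1
eef_pos: [0.5317, -0.0726, 0.1651]
ee_rot: [3.14, 0.0, -1.151]
force: [-0.2, -0.2, 0.3]
width: 0.0003
gripper_force: 0.0
```

```bash
python3 wh.py pics/j.png .1033 .102 .101
```

```text
21.15 [ 0.5317 -0.0726  0.165 ] [-0.3  0.5 -0.5]
red 0.1 -51.2
red -0.4 -17.1
red -0.4 16.6
red -0.4 50.9
R line phi -0.522 [298.8 112.8] 60
R line phi 0.511 [336.  110.5] 60
M line phi -0.490 [300.5 157.2] 41
M line phi 0.552 [336.5 157.2] 41
L line phi -0.522 [300.1 200.2] 34
L line phi 0.522 [335.  200.3] 30
```

The middle wheel is set, within 0.03 rad. Next the right wheel.

Request:
step_arm(rows=[[0.01,-0.017,-0.01,0,0],[0.02,-0.034,-0.025,0,0],[0.03,-0.051,-0.045,0,0],[0.041,-0.0671,-0.058,0,0],[0.041,-0.0671,-0.061,0,0],[0.041,-0.0671,-0.0625,0,0],[0.041,-0.0671,-0.0635,0,0],[0.041,-0.0671,-0.0635,0,0],[0.041,-0.0671,-0.0635,0,0]])

```text
t: 22.05
eef_pos: [0.5734, -0.1388, 0.1032]
ee_rot: [-3.141, -0.0, -1.15]
force: [-0.1, 0.6, -0.2]
width: 0.0004
gripper_force: 0.0
```

Request:
step_arm(rows=[[0,0,-0.0006,0,0],[0,0,-0.0012,0,0],[0,0,-0.0012,0,0],[0,0,-0.0012,0,0]])

```text
t: 22.45
eef_pos: [0.5732, -0.1391, 0.1015]
ee_rot: [-3.141, -0.0, -1.151]
force: [-0.7, -0.3, 0.6]
width: 0.0
gripper_force: 0.0
```

Request:
step_arm(rows=[[0,0,-0.0006,0,0],[0,0,-0.0012,0,0],[0,0,-0.0012,0,0],[0,0,-0.0012,0,0]])

```text
t: 22.85
eef_pos: [0.5733, -0.1393, 0.1004]
ee_rot: [-3.141, -0.0, -1.151]
force: [-0.6, 0.1, 1.7]
width: 0.0004
gripper_force: 1.2
```

Request:
step_arm(rows=[[0,0,-0.0006,0,0],[0,0,-0.0012,0,0],[-0.0018,-0.0008,-0.0013,0,0],[-0.0037,-0.0016,-0.0013,0,0],[-0.0055,-0.0024,-0.0014,0,0],[-0.0073,-0.0032,-0.0014,0,0],[-0.0091,-0.0041,-0.0015,0,0]])

```text
t: 23.55
eef_pos: [0.5662, -0.1429, 0.0998]
ee_rot: [-3.137, -0.002, -1.15]
force: [2.4, 3.1, 7.7]
width: 0.0003
gripper_force: 3.6
```

Request:
step_arm(rows=[[-0.0018,-0.0008,-0.0001,0,0],[-0.0037,-0.0016,-0.0002,0,0],[-0.0055,-0.0024,-0.0002,0,0],[-0.0073,-0.0032,-0.0003,0,0],[-0.0091,-0.0041,-0.0004,0,0],[-0.011,-0.0049,-0.0005,0,0],[-0.011,-0.0049,-0.0005,0,0]])

```text
t: 24.25
eef_pos: [0.5548, -0.1481, 0.0993]
ee_rot: [-3.138, -0.002, -1.15]
force: [1.3, 2.1, 6.4]
width: 0.0005
gripper_force: 3.1
```

Request:
step_arm(rows=[[0,0,0.015,0,0],[-0.004,0.015,0.04,0,0],[-0.01,0.035,0.06,0,0],[-0.016,0.055,0.068,0,0],[-0.0209,0.0761,0.0679,0,0],[-0.0209,0.0761,0.0679,0,0],[-0.0209,0.0761,0.0679,0,0],[-0.0209,0.0761,0.0679,0,0]])

```text
t: 25.05
eef_pos: [0.5319, -0.0725, 0.1656]
ee_rot: [3.141, 0.0, -1.151]
force: [-0.9, -0.0, -0.6]
width: 0.0002
gripper_force: 0.0
```

```bash
python3 wh.py pics/k.png .1033 .102 .1005
```

```text
25.1 [ 0.532  -0.0726  0.1656] [-0.9 -0.5 -0.2]
red -0.3 -51.0
red -0.0 -17.2
red -0.1 16.7
red -0.1 51.0
R line phi -0.876 [290.  111.4] 61
R line phi 0.158 [324.  111.7] 69
M line phi -0.504 [300.5 157. ] 42
M line phi 0.558 [337.1 156.7] 25
L line phi -0.523 [300.5 200. ] 38
L line phi 0.527 [335.5 199.9] 37
```

Request:
step_arm(rows=[[0.01,-0.018,-0.01,0,0],[0.02,-0.036,-0.025,0,0],[0.03,-0.054,-0.045,0,0],[0.0379,-0.0684,-0.061,0,0],[0.0379,-0.0684,-0.0648,0,0],[0.0379,-0.0684,-0.0658,0,0],[0.0379,-0.0684,-0.0668,0,0],[0.0379,-0.0684,-0.0675,0,0],[0.0379,-0.0684,-0.0676,0,0],[0.0361,-0.0692,-0.0678,0,0],[0.0342,-0.07,-0.068,0,0],[0.0324,-0.0709,-0.0681,0,0],[0.0305,-0.0717,-0.0682,0,0],[0.0287,-0.0725,-0.0682,0,0],[0.0268,-0.0734,-0.0683,0,0],[0.0249,-0.0742,-0.0684,0,0],[0.0249,-0.0742,-0.0684,0,0]])

```text
t: 26.8
eef_pos: [0.5601, -0.1472, 0.0997]
ee_rot: [-3.136, -0.003, -1.151]
force: [4.0, -0.7, 7.7]
width: 0.0004
gripper_force: 3.8
```

Request:
step_arm(rows=[[0,0,0.015,0,0],[-0.004,0.015,0.04,0,0],[-0.012,0.035,0.06,0,0],[-0.019,0.055,0.0684,0,0],[-0.0249,0.0742,0.0684,0,0],[-0.0249,0.0742,0.0684,0,0],[-0.0249,0.0742,0.0684,0,0],[-0.0249,0.0742,0.0684,0,0]])

```text
t: 27.6
eef_pos: [0.5322, -0.0728, 0.1657]
ee_rot: [3.141, 0.0, -1.151]
force: [1.0, -0.7, 0.3]
width: 0.0004
gripper_force: 0.0
```

```bash
python3 wh.py pics/l.png .1033 .102 .1005
```

```text
27.65 [ 0.5322 -0.0728  0.1657] [0.3 0.1 0.6]
red -0.2 -51.0
red 0.1 -17.1
red 0.1 16.8
red -0.0 50.6
R line phi -0.477 [301.  112.2] 68
R line phi 0.555 [337.8 110.9] 53
M line phi -0.501 [300.8 157.1] 35
M line phi 0.557 [337.2 156.8] 26
L line phi -0.530 [300.5 200. ] 38
L line phi 0.522 [335.5 200. ] 38
```

View pics/l.png

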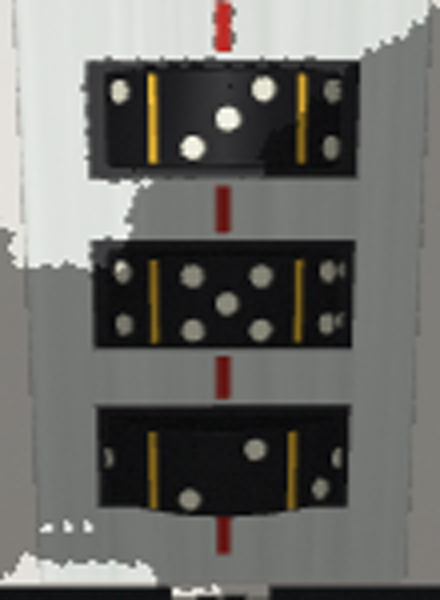

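The picture shows 3, 5 and 2 from top to bottom (right, middle, left), each centred on the red marks. So left to right it reads 2, 5, 3. Now the latch.

```bash
cat > fin.py <<'E'
import sys,pickle,os
from h import *
f=grab("wrist");h=cv2.cvtColor(f["color"],cv2.COLOR_BGR2HSV)
m=cv2.inRange(h,(5,150,60),(20,255,255));k,l,s,c=cv2.connectedComponentsWithStats(m);i=1+np.argmax(s[1:,4])
v=h[...,2][l==i];t,_=cv2.threshold(v.reshape(-1,1),0,255,cv2.THRESH_OTSU);b=((l==i)&(h[...,2]>t)).astype(np.uint8)
k,l2,s2,c2=cv2.connectedComponentsWithStats(b);j=1+np.argmax(s2[1:,4])
print(t,s[i],s2[j],c2[j].round(1),onz(f,c2[j],.116).round(4),arm.get_state()["eef_pos"].round(4))
f["uv"]=c2[j]
if os.path.exists("fin.pkl"):
    g=pickle.load(open("fin.pkl","rb"));print("tri",tri((f,f["uv"]),(g,g["uv"])).round(4))
pickle.dump(f,open("fin.pkl","wb"));cv2.imwrite(sys.argv[1],f["color"])
E
python3 fin.py pics/m.png
```

```text
118.0 [ 407  165   55   28 1329] [419 178  43  15 620] [439.8 184.9] [ 0.4618 -0.1328  0.116 ] [ 0.5322 -0.0728  0.1657]
```

Request:
step_arm(rows=[[-0.025,-0.012,0.005,0,0],[-0.05,-0.025,0.005,0,0],[-0.08,-0.04,-0.005,0,0],[-0.08,-0.04,-0.01,0,0],[-0.08,-0.04,-0.01,0,0],[-0.08,-0.04,-0.01,0,0]])

```text
t: 28.3
eef_pos: [0.453, -0.1123, 0.1563]
ee_rot: [-3.141, -0.0, -1.151]
force: [-1.0, 0.4, -0.6]
width: 0.0004
gripper_force: 0.0
```

```bash
python3 fin.py pics/n.png
```

```text
116.0 [ 299  172   44   30 1248] [299 186  44  15 655] [320.5 193. ] [ 0.4611 -0.1333  0.116 ] [ 0.4531 -0.1121  0.1563]
tri [ 0.4609 -0.1328  0.114 ]
```

View pics/n.png

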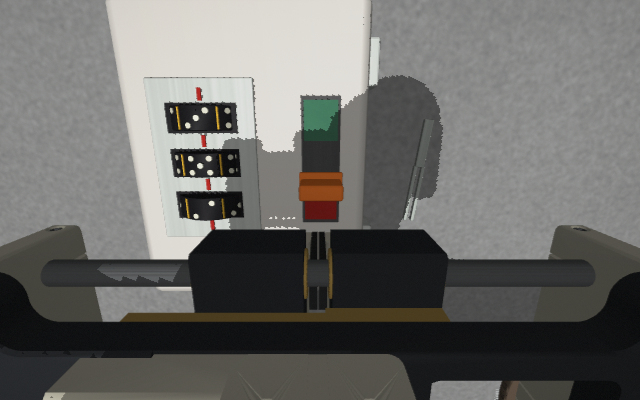

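The latch's fin top is at pixel (320,193), which is about (0.461, -0.133, 0.115) m. It is straight ahead of the closed fingers. I'll lower beside it and push right.

Request:
step_arm(rows=[[0,0,-0.025,0,0],[0,0,-0.05,0,0],[0,0,-0.057,0,0],[0,0,-0.057,0,0],[0.0024,-0.0055,-0.057,0,0],[0.0041,-0.0091,-0.057,0,0],[0.0057,-0.0128,-0.057,0,0],[0.0073,-0.0164,-0.057,0,0],[0.0089,-0.0201,-0.057,0,0],[0.0106,-0.0238,-0.057,0,0],[0.0122,-0.0274,-0.057,0,0],[0.0138,-0.0311,-0.057,0,0],[0.0154,-0.0347,-0.057,0,0],[0.0154,-0.0347,-0.057,0,0]])

```text
t: 29.75
eef_pos: [0.4675, -0.1475, 0.0989]
ee_rot: [3.141, -0.0, -1.151]
force: [-0.5, -0.6, 0.1]
width: 0.0003
gripper_force: 0.0
```

Request:
step_arm(rows=[[0.0008,-0.0018,0,0,0],[0.0016,-0.0037,0,0,0],[0.0024,-0.0055,0,0,0],[0.0032,-0.0073,0,0,0],[0.0032,-0.0073,0,0,0]])

```text
t: 30.25
eef_pos: [0.4688, -0.1511, 0.0988]
ee_rot: [3.141, 0.005, -1.152]
force: [-10.3, 28.9, 15.2]
width: 0.0005
gripper_force: 15.1
```

Request:
step_arm(rows=[[-0.0024,0.0055,0,0,0],[-0.0069,0.0155,0,0,0],[-0.0069,0.0155,0.03,0,0],[-0.0069,0.0155,0.065,0,0],[-0.0069,0.0155,0.065,0,0],[-0.0069,0.0155,0.065,0,0],[-0.0069,0.0155,0.065,0,0]])

```text
t: 30.95
eef_pos: [0.4631, -0.1386, 0.1633]
ee_rot: [3.141, 0.0, -1.151]
force: [-0.6, -0.5, -0.0]
width: 0.0007
gripper_force: 0.0
```

```bash
rm fin.pkl; python3 fin.py pics/o.png;python3 wh.py pics/p.png .1033 .102 .1005; python3 -c "
import cv2
cv2.imwrite('pics/o2.png',cv2.imread('pics/o.png')[:260])"
```

```text
111.0 [ 297  161   44   28 1163] [297 173  43  15 630] [318.4 180. ] [ 0.4757 -0.1662  0.116 ] [ 0.4631 -0.1387  0.1631]
31.05 [ 0.4631 -0.1387  0.1631] [-0.1 -0.  -0.5]
red -0.3 -51.3
red -0.3 -17.4
red -0.4 16.7
R line phi -0.469 [184.3 155.4] 58
R line phi 0.572 [221.2 155.3] 54
M line phi -0.469 [188.8 198.3] 49
M line phi 0.566 [224.2 198.2] 46
L line phi -0.482 [192.6 237.7] 45
```

View pics/o2.png

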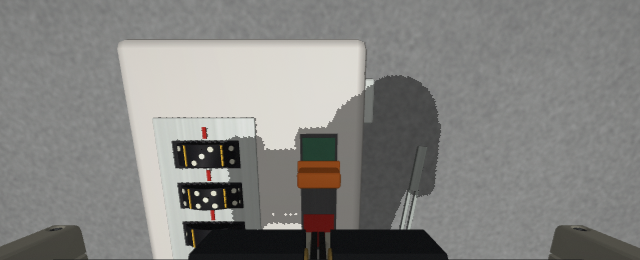

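The latch now sits in front of the green field at about (318,180). It has travelled 36 mm and stopped hard against its end. The wheels are unchanged, so I'm handing in.

```bash
python3 -c "
from station import arm
print(arm.job_done())"
```

```text
the job is handed in; nothing more can be done
None
```

The wheels read 2, 5, 3, each within about 0.04 rad of centre, and the latch was then slid the full 36 mm to its open stop; the job was handed in at about 31 s, and no verdict came back.

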